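# Change the sink over from the tank line to the mains line

### The job

Change the sink over from the tank line to the mains line: first push the blue slide knob gently all the way home past its last click, and only then pull the red slide knob out, past its half-way notch, until it clicks fully out. Let go and leave the knobs so; do not press hard on or squeeze the blue knob (its cap cracks at 60 N), and leave the glass jar, the tile scraper and the yellow pail lid where they are.

Things in the scene. Friction and masses are not known exactly. Their poses are not given: they have to be found in the camera images.
- blue_valve: tank-line valve with blue knob; fixed; steel foot 150 x 70 mm, origin at its underside's centre. Level pipe along x, 34 mm thick, 38 mm up. From its middle a 38 mm bonnet leans 35 degrees from vertical to the valve's -x, ending in a 42 mm brass collar 75 mm along. Bonnet and knob give along that line in a rubber sleeve, 0.7 mm per N, at most 14 mm: move on until the click
- red_valve: mains-line valve with red knob, built like the blue one; fixed; steel foot 150 x 70 mm, origin at its underside's centre. Level pipe along x, 34 mm thick, 38 mm up. From its middle a 38 mm bonnet leans 35 degrees from vertical to the valve's -x, ending in a 42 mm brass collar 75 mm along. Bonnet and knob give along that line in a rubber sleeve, 0.7 mm per N, at most 14 mm: move on until the click
- blue_head (a point): centre of the flat outer face of the blue knob's head; z points out of the valve along the sliding line (35 degrees from vertical), y is level (the valve's y). Head: blue disc, 32 mm across, 14 mm thick, on a 12 mm stem; when home its inner face is 20 mm off the brass collar. Push it with shut fingertips: 60 N on the blue valve cracks it, squeezing included
- red_head (a point): centre of the flat outer face of the red knob's head; z points out of the valve along the sliding line (35 degrees from vertical), y is level (the valve's y). Head: red disc, 32 mm across, 14 mm thick, on a 12 mm stem; when home its inner face is 20 mm off the brass collar. May be gripped firmly by its rim
- blue_knob (a joint): blue knob's pull out of its bonnet in m: 0 home (closed), 0.040 fully out (open), hard stops. Sprung detent bumps at 0.004 (last click home), 0.016 and 0.024 (half-way notch between), 0.036 (click to fully out); each takes 9-12 N and acts 4 mm either side; drag 2 N; it stays where left elsewhere. Starts anywhere from half out to fully out.
- red_knob (a joint): red knob's pull out of its bonnet in m: 0 home (closed), 0.040 fully out (open), hard stops. Sprung detent bumps at 0.004 (last click home), 0.016 and 0.024 (half-way notch between), 0.036 (click to fully out); each takes 9-12 N and acts 4 mm either side; drag 2 N; it stays where left elsewhere. Starts home. Not to be pulled more than 6 mm out before the blue knob is home.
- jar: closed glass jar with a steel lid, 72 mm in diameter, 105 mm tall, upright, loose; origin at the centre of its underside
- scraper: ceramic tile scraper lying flat, loose, 158 mm long along its x, 70 mm wide at the white ceramic blade (+x end), orange handle 26 mm wide and 18 mm high to -x; origin on its underside, 100 mm from the handle's end
- pail_lid: yellow plastic pail lid lying flat, loose, 210 mm in diameter, 17 mm high; origin at the centre of its underside
Mind the look-alikes: they are no part of the job. What is shaped like the blue_valve but orange is not meant.

How it is judged:
By the outcome, as a careful person would: the job done as asked, in the order asked, and still so for the second after the job is handed in, with the robot touching nothing.
It also fails if it takes over 48 s, if anything falls off the work surface, if the arm or the gripper's body presses on something with over 40 N, if the wrist force passes 120 N, or if a joint passes its speed limit or range.

### The arm

A 6-joint arm with a two-finger parallel gripper is mounted at the origin on the work surface. World frame = base frame: x ahead of the robot, y to its left, z up, the work surface at z = 0. Lengths are in m, angles in rad, forces in N, time in s.
With the tool pointing down it reaches from about 0.375 to 0.9 m from the base axis. Payload 3.1 kg.
Tool frame: the origin (TCP) lies on the centre line of the jaws, within the pads' length; the fingertips stand 14 mm ahead of it and the grasp point (between the pads) lies 5 mm behind it; z points along the fingers, y is the line along which they close (so a half turn about z gives the same grasp; the last joint's range is limited). The gripper opens to 87 mm and grips with 3 to 60 N. Pads are 19 mm wide; open, the fingers measure 117 mm over their backs; the gripper's body (75 mm by 190 mm) begins 51 mm behind the grasp point.
Start: joints at [1.089, 0.527, 1.433, -0, 1.181, -0.178], TCP at [0.187, 0.596, 0.237] pointing down, gripper open.
Joint ranges: [-3.08, 3.08], [-0.75, 2.2], [0.22, 2.44], [-1.43, 4.57], [0, 2.65], [-2.85, 2.85]. Speed limits (rad/s): [2.79, 2.79, 3.14, 3.14, 3.14, 3.14].

### API

Orientations are given as a unit quaternion [x, y, z, w].
In Python, from rig import robot gives the robot as it stands.
- The arm moves only by the tool move_arm, never from a script. Its argument "commands" is a list of rows, each an object with "hand": the finger opening in cm, from 0 to 8.7; "travel": the shift along the tool's x, y, z in cm, a list of three; "twist": the turn, a rotation vector about the tool's x, y, z in degrees, a list of three. In form: [{"hand": hand, "travel": [dx, dy, dz], "twist": [wx, wy, wz]}, ...]. A call has 1 to 5 rows; each row shifts and turns the commanded pose from where the row before left it, along the tool's axes as they then stand; what a row does not reach is not made up. A row lasts 1/12 s, in which the tool goes at most 41.7 mm and 7.16 degrees, less where a joint would pass 70% of its speed; a pose out of reach is approached as far as the arm can. A call is refused whole if a number of a shift passes 4.17 or a number of a turn 7.16, either way. A call with a gripper value outside its range is refused whole. The fingers move at their own pace and stop on an object; "force" is the grip in N (left out, the last holds). Time passes only in rows, so rows that do not move let the fingers close. It gives the time, the measured TCP pose, the force, the opening and the grip force at its end, in the units of the state.
- robot.get_obs(): the state, without advancing time (a new reading comes with each control period).
- robot.camera(name): name is "scene" or "top"; returns a dict with "frame" (384x512x3 uint8, red, green, blue), "fov_y" (degrees; the focal length in pixels is half the picture's height over the tangent of half this angle, whatever the lens; pixels are square), "cx", "cy" (the principal point, pixels), "extrinsics" (4x4, takes a point from camera to world coordinates). Camera axes: x right, y down, z forward; pixel columns grow to the right and rows downward; lengths in m; the calibration is good to about 2 mm. A picture is of the moment at which its call begins. There is no depth.
- robot.hand_in(): hands the job in; it is judged then, once.
The state is a dict: "time": time; "q": joint angles; "joint_velocities": joint speeds; "joint_torque": joint torques, N m; "position": TCP position; "tool_rot": TCP orientation; "ft_force": force on the tool from outside, world axes, zero at the start; "moment": the same for the moment, N m; "grip_width": finger opening in m; "grip_force": force on a finger pad.
Only numpy, scipy, OpenCV 4.12 (cv2) and the standard library are available. Lean on these libraries where they do the work, as an engineer would, in place of code of your own. Each camera call takes 0.05 s, during which the arm holds its last target. There are 200 camera calls.

## Working session

There is one attempt and no reset: what is moved stays moved. The work goes in short steps, Python scripts to look and compute and a tool call to move; the robot and the scene stay as the last step left them, time stands still between calls to the robot, and variables do not carry over. Pictures are saved under pics/ and viewed, at most 10 in all, crops included, and the job is handed in when it is done.

Besides the shell and the picture viewer there is one more tool, called after "Call:" in YAML: its name, and indented under it one key for each argument. move_arm: Moves the arm, as the interface text tells. Its arguments: {"type":"object","properties":{"commands":{"type":"array"},"force":{"type":"number"}},"required":["commands"]}

```bash
mkdir -p pics
cat > h.py <<'E'
import numpy as np,cv2
from rig import robot
def cam(n):
    c=robot.camera(n); np.savez(f'pics/{n}.npz',**{k:c[k] for k in c}); return c
def K(c):
    f=c['frame'].shape[0]/2/np.tan(np.radians(c['fov_y'])/2)
    return np.array([[f,0,c['cx']],[0,f,c['cy']],[0,0,1.]])
def proj(c,P):
    E=np.linalg.inv(np.array(c['extrinsics'])); p=np.atleast_2d(P)@E[:3,:3].T+E[:3,3]
    p=p@K(c).T; return p[:,:2]/p[:,2:]
def ray(c,uv):
    E=np.array(c['extrinsics']); d=E[:3,:3]@np.linalg.solve(K(c),[uv[0],uv[1],1]); return E[:3,3],d/np.linalg.norm(d)
def onz(c,uv,z):
    o,d=ray(c,uv); return o+d*(z-o[2])/d[2]
def tri(rs):
    A=sum(np.eye(3)-np.outer(d,d) for o,d in rs); b=sum((np.eye(3)-np.outer(d,d))@o for o,d in rs)
    return np.linalg.solve(A,b)
E
python3 - <<'E'
from h import *
for n in('scene','top'):
    c=cam(n); cv2.imwrite(f'pics/{n}0.png',cv2.resize(c['frame'][:,:,::-1],(768,576),interpolation=cv2.INTER_CUBIC))
    print(n,{k:c[k] for k in c if k!='frame'})
E
```

```text
scene {'fov_y': 55.47683278855621, 'cx': 254.23076594757114, 'cy': 189.61640042507022, 'extrinsics': array([[-0.42880743,  0.6680234 , -0.60816851,  1.33275168],
       [ 0.9032999 ,  0.30723649, -0.29942449,  0.30803323],
       [-0.01317101, -0.677754  , -0.73517076,  0.93133993],
       [ 0.        ,  0.        ,  0.        ,  1.        ]])}
top {'fov_y': 50.28332401417832, 'cx': 259.4881224791625, 'cy': 193.93183533539016, 'extrinsics': array([[-0.01121633, -0.98427982,  0.17625953,  0.45000812],
       [-0.99989536,  0.0126508 ,  0.00701675, -0.0110803 ],
       [-0.00913626, -0.17616238, -0.98431872,  1.23982909],
       [ 0.        ,  0.        ,  0.        ,  1.        ]])}
```

View pics/scene0.png

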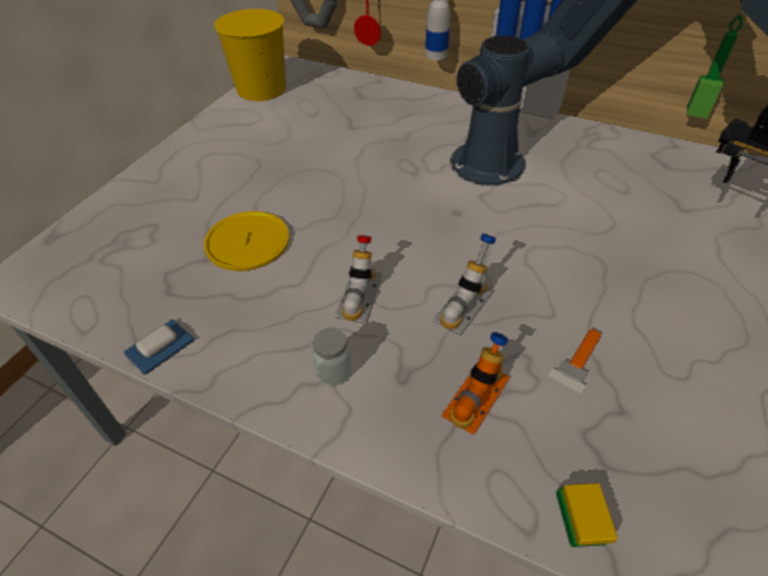

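View pics/top0.png

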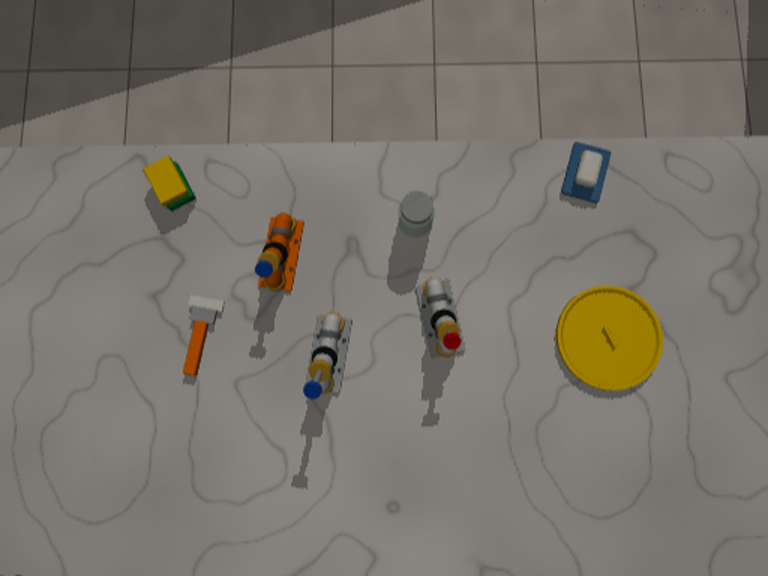

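Scene: grey valve with blue knob at (487,239) and grey valve with red knob at (364,239). The look-alike is the orange valve with a blue knob at (498,340). In the top view, in the same order: (313,389), (452,340), (264,268). The wall also has blue and red objects. I choose the grey-bodied valves and check them in a crop.

Run:
```python
from h import *
L=[]
for n,boxes in(('scene',[(285,150),(222,150)]),('top',[(190,200),(262,178)])):
    f=np.load(f'pics/{n}.npz')['frame'][:,:,::-1]
    for x,y in boxes:
        L.append(cv2.resize(f[y:y+75,x:x+100] if n=='scene' else f[y:y+75,x:x+100],(400,300),interpolation=cv2.INTER_CUBIC))
cv2.imwrite('pics/crop.png',np.vstack([np.hstack(L[:2]),np.hstack(L[2:])]))
# colour blobs for heads
for n,nm,x0,y0,x1,y1 in(('scene','b',300,150,345,170),('scene','r',230,150,255,170),('top','b',195,245,225,270),('top','r',290,215,312,240)):
    f=np.load(f'pics/{n}.npz')['frame'][y0:y1,x0:x1].astype(int)
    m=(f[...,2]-f[...,0]>50) if nm=='b' else (f[...,0]-f[...,2]>70)&(f[...,0]-f[...,1]>70)
    ys,xs=np.nonzero(m); print(n,nm,len(xs),xs.min()+x0,xs.max()+x0,ys.min()+y0,ys.max()+y0,xs.mean()+x0,ys.mean()+y0)
```

```text
scene b 33 321 329 157 161 324.6363636363636 159.0
scene r 31 238 246 157 161 241.8709677419355 159.29032258064515
top b 106 202 213 254 265 207.88679245283018 259.5
top r 99 296 306 222 232 300.92929292929296 226.78787878787878
```

View pics/crop.png

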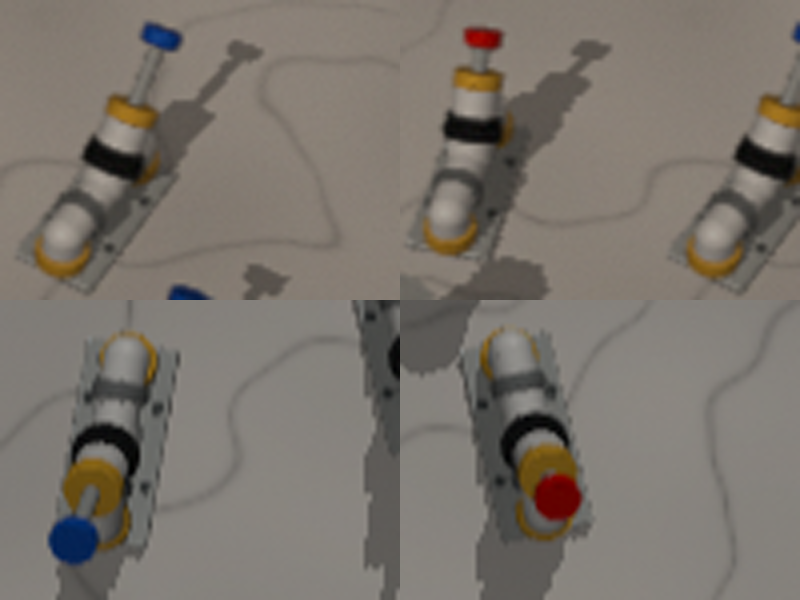

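The close crop confirms grey bodies on both valves. The blue head (crop ~(162,37) and (74,540)) is well out and the red head (482,38) is home. Next I fit the valve model.

```bash
cat > fit.py <<'E'
from h import *
from scipy.optimize import least_squares
from scipy.spatial.transform import Rotation as R
S,T=[dict(np.load(f'pics/{n}.npz')) for n in('scene','top')]
s35,c35=np.sin(np.radians(35)),np.cos(np.radians(35))
def pt(p,l): 
    c,s=np.cos(p[2]),np.sin(p[2]); return np.array([p[0]+c*l[0]-s*l[1],p[1]+s*l[0]+c*l[1],l[2]])
ax=lambda s:(-s*s35,0,.038+s*c35)
D={'blue':dict(tl=(211.7,209.5),tr=(235,212.5),br=(225,263.7),cT=(213.2,246.7),cS=(318.2,175.7),hT=(207.9,259.5),hS=(324.8,159.1)),
 'red':dict(tl=(277,193),tr=(299,186.2),br=(310.2,234.2),cT=(299.2,221),cS=(241.5,168.7),hT=(300.9,226.8),hS=(241.9,159.2))}
def res(p,d,verb=0):
    q=p[3]; z=.005; r={}
    for k,l in dict(tl=(.075,.035,z),tr=(.075,-.035,z),br=(-.075,-.035,z)).items(): r[k]=proj(T,pt(p,l))[0]-d[k]
    for k,s in(('c',.075),('h',.102+q)):
        r[k+'T']=proj(T,pt(p,ax(s)))[0]-d[k+'T']; r[k+'S']=proj(S,pt(p,ax(s)))[0]-d[k+'S']
    if verb: print({k:v.round(1).tolist() for k,v in r.items()})
    return np.concatenate([*r.values()])
for n,d in D.items():
    f=least_squares(res,[.55,0,0,.02],args=(d,)); p=f.x; print(n,p.round(4)); res(p,d,1)
    a=pt([0,0,p[2]],(-s35,0,c35)); h=tri([ray(T,d['hT']),ray(S,d['hS'])]); 
    print('axis',a.round(4),'face model',pt(p,ax(.109+p[3])).round(4),'tri face',(h+.007*a).round(4))
E
python3 fit.py; python3 -c "
from h import *;o=robot.get_obs();print(o)"
```

```text
blue [ 0.546   0.1215 -0.1811  0.0298]
{'tl': [0.5, -0.4], 'tr': [-0.2, 0.4], 'br': [0.8, -1.5], 'cT': [-0.8, 1.4], 'cS': [0.0, -0.1], 'hT': [-0.0, -0.0], 'hS': [0.2, 0.1]}
axis [-0.5642  0.1033  0.8192] face model [0.4676 0.1358 0.1517] tri face [0.4677 0.1355 0.1519]
red [ 0.6136 -0.1042  0.2072 -0.0012]
{'tl': [-0.5, -2.1], 'tr': [-0.3, -0.2], 'br': [0.1, -0.5], 'cT': [0.0, 1.6], 'cS': [-0.3, -1.6], 'hT': [0.2, 0.2], 'hS': [0.2, 0.2]}
axis [-0.5613 -0.118   0.8192] face model [ 0.5531 -0.1169  0.1263] tri face [ 0.5537 -0.1166  0.1276]
{'time': 0.1, 'q': array([ 1.08848046e+00,  5.28378587e-01,  1.43373332e+00,  3.84546581e-06,
        1.18142467e+00, -1.78506799e-01]), 'joint_velocities': array([-0.00048023, -0.00259737, -0.00457804, -0.00082003,  0.00108081,
        0.00083926]), 'joint_torque': array([-5.31672358e-04, -4.40989602e+01, -1.77148962e+01,  6.34513074e-02,
        5.34246094e-02, -4.39819803e-05]), 'position': array([0.18665694, 0.59582925, 0.23567916]), 'tool_rot': array([ 1.51321660e-01,  9.88484097e-01, -9.18811382e-04, -3.17017866e-04]), 'ft_force': array([-0.95338513,  0.48192413, -0.18065026]), 'moment': array([-0.00941081,  0.01311785,  0.01787637]), 'grip_force': 0.0, 'grip_width': 0.08701067324777423}
```

```bash
cat > go.py <<'E'
from h import *
from scipy.spatial.transform import Rotation as R
V={'blue':(np.array([-.5642,.1033,.8192]),np.array([.4677,.1356,.1518])-0.0*0,-.1811),'red':(np.array([-.5613,-.118,.8192]),np.array([.5535,-.1168,.127]),.2072)}
def tgt(n):
    a,f,w=V[n]; y=np.array([-np.sin(w),np.cos(w),0]); z=-a/np.linalg.norm(a); return R.from_matrix(np.c_[np.cross(y,z),y,z])
def st():
    o=robot.get_obs(); return o,np.array(o['position']),R.from_quat(o['tool_rot'])
def show(n):
    o,p,r=st(); a,f,w=V[n]; t=tgt(n); e=t.inv().apply(p-f)*100
    F=np.array(o['ft_force'])
    print('t',round(o['time'],2),'pos',p.round(4),'q',np.round(o['q'],2),'grip',round(o['grip_width'],4),round(o['grip_force'],1))
    print(' tcp in target frame rel face cm',e.round(2),' rot left deg',np.degrees((r.inv()*t).as_rotvec()).round(2),'F along out axis',(F@a).round(1),'F',F.round(1))
def travel(P): o,p,r=st(); print(' travel cm (tool) to',P,(r.inv().apply(np.array(P)-p)*100).round(2))
E
python3 - <<'E'
from go import *
show('blue'); travel([.44,.14,.24])
E
```

```text
t 0.1 pos [0.1867 0.5958 0.2357] q [ 1.09  0.53  1.43  0.    1.18 -0.18] grip 0.087 0.0
 tcp in target frame rel face cm [ 24.62  40.21 -27.48]  rot left deg [ -2.25 -34.98  -6.78] F along out axis 0.4 F [-1.   0.5 -0.2]
 travel cm (tool) to [0.44, 0.14, 0.24] [-37.81 -35.92  -0.38]
```

Call:
move_arm:
  commands:
    - {"hand": 0, "travel": [-1.5, -1.4, 0], "twist": [0, 0, 0]}
    - {"hand": 0, "travel": [-2.5, -2.4, 0], "twist": [0, 0, 0]}
    - {"hand": 0, "travel": [-2.8, -2.6, 0], "twist": [0, 0, 0]}
    - {"hand": 0, "travel": [-2.8, -2.6, 0], "twist": [0, 0, 0]}
    - {"hand": 0, "travel": [-2.8, -2.6, 0], "twist": [0, 0, 0]}
  force: 10

```text
time: 0.52
position: [0.2706, 0.447, 0.2361]
tool_rot: [0.151, 0.989, -0.0, -0.0]
ft_force: [0.7, -0.5, -0.1]
grip_width: 0.0612
grip_force: 0.0
```

Call:
move_arm:
  commands:
    - {"hand": 0, "travel": [-2.8, -2.6, 0], "twist": [0, 0, 0]}
    - {"hand": 0, "travel": [-2.8, -2.6, 0], "twist": [0, 0, 0]}
    - {"hand": 0, "travel": [-2.8, -2.6, 0], "twist": [0, 0, 0]}
    - {"hand": 0, "travel": [-2.8, -2.6, 0], "twist": [0, 0, 0]}
    - {"hand": 0, "travel": [-2.8, -2.6, 0], "twist": [0, 0, 0]}

```text
time: 0.93
position: [0.3655, 0.2809, 0.2364]
tool_rot: [0.151, 0.989, -0.0, -0.0]
ft_force: [1.0, -0.7, -0.6]
grip_width: 0.0286
grip_force: 0.0
```

Call:
move_arm:
  commands:
    - {"hand": 0, "travel": [-2.8, -2.6, 0], "twist": [0, 0, 0]}
    - {"hand": 0, "travel": [-2.8, -2.6, 0], "twist": [0, 0, 0]}
    - {"hand": 0, "travel": [-2.2, -2.2, 0], "twist": [0, 0, 0]}
    - {"hand": 0, "travel": [-1.5, -1.5, 0], "twist": [0, 0, 0]}
    - {"hand": 0, "travel": [0, 0, 0], "twist": [0, 0, 0]}

```text
time: 1.35
position: [0.4297, 0.1668, 0.2365]
tool_rot: [0.154, 0.988, -0.0, 0.001]
ft_force: [-0.2, 0.8, 0.5]
grip_width: 0.0017
grip_force: 0.0
```

Call:
move_arm:
  commands:
    - {"hand": 0, "travel": [0, 0, 0], "twist": [-0.4, -5, -1]}
    - {"hand": 0, "travel": [0, 0, 0], "twist": [-0.4, -5, -1]}
    - {"hand": 0, "travel": [0, 0, 0], "twist": [-0.4, -5, -1]}
    - {"hand": 0, "travel": [0, 0, 0], "twist": [-0.4, -5, -1]}
    - {"hand": 0, "travel": [0, 0, 0], "twist": [-0.4, -5, -1]}

```text
time: 1.77
position: [0.4266, 0.1709, 0.2369]
tool_rot: [0.104, 0.97, -0.015, 0.218]
ft_force: [-0.3, -2.0, -1.3]
grip_width: 0.0007
grip_force: 0.0
```

Run:
```python
from go import *
show('blue'); travel([.443,.14,.188])
```

```text
t 1.77 pos [0.4266 0.1709 0.2369] q [ 0.25  0.22  2.09 -0.41  0.46 -0.78] grip 0.0007 0.0
 tcp in target frame rel face cm [-1.05  2.73 -9.65]  rot left deg [ 0.01 -9.72 -1.91] F along out axis -1.1 F [-0.3 -2.  -1.3]
 travel cm (tool) to [0.443, 0.14, 0.188] [ 0.03 -2.77  5.34]
```

Call:
move_arm:
  commands:
    - {"hand": 0, "travel": [0, -0.9, 0], "twist": [0, -2, -0.4]}
    - {"hand": 0, "travel": [0, -0.9, 0.5], "twist": [0, -2, -0.4]}
    - {"hand": 0, "travel": [0, -0.8, 1], "twist": [0, -2, -0.4]}
    - {"hand": 0, "travel": [0, 0, 1], "twist": [0, -2, -0.4]}
    - {"hand": 0, "travel": [0, 0, 1], "twist": [0, -1.7, -0.3]}

```text
time: 2.18
position: [0.4345, 0.1407, 0.2135]
tool_rot: [0.091, 0.954, -0.029, 0.285]
ft_force: [0.6, -0.1, -0.6]
grip_width: 0.0007
grip_force: 0.0
```

Call:
move_arm:
  commands:
    - {"hand": 0, "travel": [0, 0, 0], "twist": [0, 0, 0]}
    - {"hand": 0, "travel": [0, 0, 0], "twist": [0, 0, 0]}

```text
time: 2.35
position: [0.435, 0.1408, 0.2136]
tool_rot: [0.091, 0.954, -0.03, 0.284]
ft_force: [0.3, 0.4, -0.0]
grip_width: 0.0007
grip_force: 0.0
```

Run:
```python
from go import *
show('blue'); travel([.443,.14,.188])
```

```text
t 2.35 pos [0.435  0.1408 0.2136] q [ 0.21  0.28  2.21 -1.14  0.24 -0.11] grip 0.0007 0.0
 tcp in target frame rel face cm [-0.83 -0.08 -6.96]  rot left deg [-0.58 -1.77 -0.34] F along out axis -0.2 F [ 0.3  0.4 -0. ]
 travel cm (tool) to [0.443, 0.14, 0.188] [0.73 0.09 2.58]
```

Call:
move_arm:
  commands:
    - {"hand": 0, "travel": [0.4, 0, 1], "twist": [0, -0.9, -0.2]}
    - {"hand": 0, "travel": [0.4, 0.1, 1], "twist": [-0.5, -0.9, -0.1]}
    - {"hand": 0, "travel": [0, 0, 1], "twist": [0, 0, 0]}
    - {"hand": 0, "travel": [0, 0, 1], "twist": [0, 0, 0]}
    - {"hand": 0, "travel": [0, 0, 0.8], "twist": [0, 0, 0]}

```text
time: 2.77
position: [0.4616, 0.1417, 0.1906]
tool_rot: [0.089, 0.953, -0.031, 0.288]
ft_force: [0.2, 0.1, -0.3]
grip_width: 0.0004
grip_force: 0.0
```

Run:
```python
from go import *
show('blue')
L=[]
for n,(x,y) in(('scene',(280,120)),('top',(160,200))):
    c=cam(n); L.append(cv2.resize(c['frame'][y:y+75,x:x+100,::-1],(400,300),interpolation=cv2.INTER_CUBIC))
cv2.imwrite('pics/b1.png',np.hstack(L))
```

```text
t 2.77 pos [0.4616 0.1417 0.1906] q [ 0.2   0.37  2.19 -1.43  0.22  0.17] grip 0.0004 0.0
 tcp in target frame rel face cm [-1.64  0.49 -3.59]  rot left deg [-0.57 -1.33 -0.11] F along out axis -0.3 F [ 0.2  0.1 -0.3]
```

View pics/b1.png

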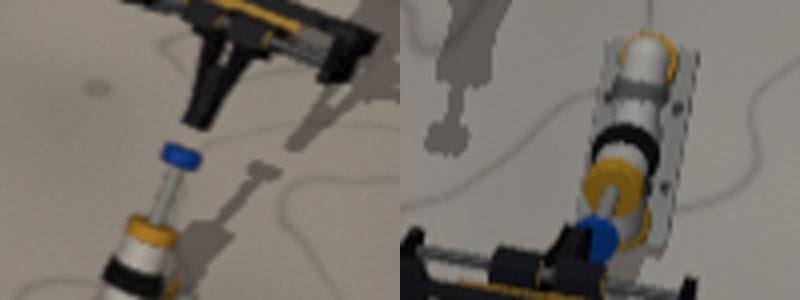

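The picture shows the closed fingertips at (200,125), above the blue head at (182,158), slightly off it. Joint 4 is at its limit of -1.43, so I lessen the tool tilt. Pushing does not need exact alignment.

Call:
move_arm:
  commands:
    - {"hand": 0, "travel": [0, 0, -0.5], "twist": [0, 4, 0]}
    - {"hand": 0, "travel": [0, 0, -0.5], "twist": [0, 4, 0]}
    - {"hand": 0, "travel": [0, 0, 0], "twist": [0, 4, 0]}
    - {"hand": 0, "travel": [0, 0, 0], "twist": [0, 0, 0]}

```text
time: 3.2
position: [0.461, 0.1346, 0.1948]
tool_rot: [0.096, 0.961, -0.038, 0.255]
ft_force: [-0.6, 0.4, 0.4]
grip_width: 0.0007
grip_force: 0.0
```

```bash
cat >> go.py <<'E'
def tip(n,goal):
    """travel (tool frame, cm) bringing fingertip centre to face + goal*axis (goal cm)"""
    o,p,r=st(); a,f,w=V[n]; t=p+r.apply([0,0,.014]); print(' tip rel face: out',((t-f)@a*100).round(2),'lateral',(tgt(n).inv().apply(t-f)*100).round(2)[:2],
    'travel',(r.inv().apply(f+goal/100*a-t)*100).round(2),' push dir in tool',r.inv().apply(-a).round(3))
E
python3 - <<'E'
from go import *
show('blue'); tip('blue',1.0)
E
```

```text
t 3.2 pos [0.461  0.1346 0.1948] q [ 0.18  0.34  2.14 -0.89  0.27 -0.38] grip 0.0007 0.0
 tcp in target frame rel face cm [-1.94 -0.22 -3.88]  rot left deg [-1.94 -5.19 -0.41] F along out axis 0.7 F [-0.6  0.4  0.4]
 tip rel face: out 2.49 lateral [-1.81 -0.26] travel [1.68 0.3  1.64]  push dir in tool [-0.09   0.034  0.995]
```

Call:
move_arm:
  commands:
    - {"hand": 0, "travel": [0.6, 0.1, 0], "twist": [0, 3, 0]}
    - {"hand": 0, "travel": [0.6, 0.1, 0], "twist": [0, 3, 0]}
    - {"hand": 0, "travel": [0.5, 0.1, 0], "twist": [0, 0, 0]}
    - {"hand": 0, "travel": [0, 0, 0], "twist": [0, 0, 0]}
    - {"hand": 0, "travel": [0, 0, 0], "twist": [0, 0, 0]}

```text
time: 3.62
position: [0.4461, 0.1392, 0.1865]
tool_rot: [0.097, 0.973, -0.036, 0.208]
ft_force: [-0.2, 0.4, -0.2]
grip_width: 0.0005
grip_force: 0.0
```

Run:
```python
from go import *
show('blue'); tip('blue',0.5)
```

```text
t 3.62 pos [0.4461 0.1392 0.1865] q [ 0.18  0.34  2.12 -0.56  0.34 -0.7 ] grip 0.0005 0.0
 tcp in target frame rel face cm [-0.19 -0.03 -4.1 ]  rot left deg [ -2.11 -10.67  -0.33] F along out axis -0.1 F [-0.2  0.4 -0.2]
 tip rel face: out 2.72 lateral [ 0.07 -0.08] travel [-0.48  0.17  2.17]  push dir in tool [-0.185  0.037  0.982]
```

Call:
move_arm:
  commands:
    - {"hand": 0, "travel": [-0.12, 0.04, 0.6], "twist": [0, 0, 0]}
    - {"hand": 0, "travel": [-0.12, 0.04, 0.6], "twist": [0, 0, 0]}
    - {"hand": 0, "travel": [-0.12, 0.04, 0.6], "twist": [0, 0, 0]}
    - {"hand": 0, "travel": [-0.1, 0.02, 0.4], "twist": [0, 0, 0]}
    - {"hand": 0, "travel": [0, 0, 0], "twist": [0, 0, 0]}

```text
time: 4.03
position: [0.4601, 0.1374, 0.1674]
tool_rot: [0.097, 0.973, -0.035, 0.208]
ft_force: [-0.6, -0.3, 0.7]
grip_width: 0.0004
grip_force: 0.0
```

Call:
move_arm:
  commands:
    - {"hand": 0, "travel": [-0.03, 0, 0.15], "twist": [0, 0, 0]}
    - {"hand": 0, "travel": [-0.03, 0, 0.15], "twist": [0, 0, 0]}
    - {"hand": 0, "travel": [-0.03, 0.01, 0.15], "twist": [0, 0, 0]}
    - {"hand": 0, "travel": [-0.03, 0.01, 0.15], "twist": [0, 0, 0]}

```text
time: 4.37
position: [0.4629, 0.137, 0.1634]
tool_rot: [0.097, 0.973, -0.035, 0.208]
ft_force: [-1.0, 0.8, 1.2]
grip_width: 0.0005
grip_force: 0.9
```

Run:
```python
from go import *
show('blue'); tip('blue',-0.5)
```

```text
t 4.37 pos [0.4629 0.137  0.1634] q [ 0.16  0.41  2.11 -0.65  0.29 -0.62] grip 0.0005 0.9
 tcp in target frame rel face cm [-0.26  0.05 -1.23]  rot left deg [ -2.07 -10.69  -0.39] F along out axis 1.6 F [-1.   0.8  1.2]
 tip rel face: out -0.14 lateral [ 0. -0.] travel [-0.07  0.02  0.35]  push dir in tool [-0.185  0.037  0.982]
```

Call:
move_arm:
  commands:
    - {"hand": 0, "travel": [-0.04, 0.01, 0.2], "twist": [0, 0, 0]}
    - {"hand": 0, "travel": [-0.04, 0.01, 0.2], "twist": [0, 0, 0]}
    - {"hand": 0, "travel": [-0.03, 0, 0.2], "twist": [0, 0, 0]}

```text
time: 4.62
position: [0.4663, 0.1364, 0.1585]
tool_rot: [0.097, 0.973, -0.035, 0.208]
ft_force: [-5.4, 1.0, 6.1]
grip_width: 0.0006
grip_force: 3.8
```

Call:
move_arm:
  commands:
    - {"hand": 0, "travel": [-0.04, 0.01, 0.2], "twist": [0, 0, 0]}
    - {"hand": 0, "travel": [-0.04, 0.01, 0.2], "twist": [0, 0, 0]}
    - {"hand": 0, "travel": [-0.03, 0, 0.2], "twist": [0, 0, 0]}

```text
time: 4.87
position: [0.4699, 0.1358, 0.1533]
tool_rot: [0.097, 0.973, -0.035, 0.208]
ft_force: [-4.0, 1.1, 5.1]
grip_width: 0.0006
grip_force: 3.2
```

Call:
move_arm:
  commands:
    - {"hand": 0, "travel": [-0.04, 0.01, 0.2], "twist": [0, 0, 0]}
    - {"hand": 0, "travel": [-0.04, 0.01, 0.2], "twist": [0, 0, 0]}
    - {"hand": 0, "travel": [-0.03, 0, 0.2], "twist": [0, 0, 0]}

```text
time: 5.12
position: [0.4735, 0.1351, 0.1481]
tool_rot: [0.097, 0.973, -0.035, 0.208]
ft_force: [-1.6, 0.2, 0.3]
grip_width: 0.0002
grip_force: 0.8
```

Run:
```python
from go import *
show('blue'); tip('blue',-3)
```

```text
t 5.12 pos [0.4735 0.1351 0.1481] q [ 0.15  0.45  2.1  -0.72  0.26 -0.55] grip 0.0002 0.8
 tcp in target frame rel face cm [-0.26  0.05  0.63]  rot left deg [ -2.06 -10.68  -0.39] F along out axis 1.1 F [-1.6  0.2  0.3]
 tip rel face: out -2.01 lateral [-0.  0.] travel [-0.18  0.03  0.98]  push dir in tool [-0.185  0.036  0.982]
```

Call:
move_arm:
  commands:
    - {"hand": 0, "travel": [-0.04, 0.01, 0.2], "twist": [0, 0, 0]}
    - {"hand": 0, "travel": [-0.04, 0.01, 0.2], "twist": [0, 0, 0]}

```text
time: 5.28
position: [0.4759, 0.1347, 0.1447]
tool_rot: [0.097, 0.973, -0.035, 0.208]
ft_force: [-3.3, 1.0, 4.0]
grip_width: 0.0005
grip_force: 2.3
```

Call:
move_arm:
  commands:
    - {"hand": 0, "travel": [-0.04, 0.01, 0.2], "twist": [0, 0, 0]}
    - {"hand": 0, "travel": [-0.04, 0.01, 0.2], "twist": [0, 0, 0]}

```text
time: 5.45
position: [0.478, 0.1344, 0.1417]
tool_rot: [0.097, 0.973, -0.035, 0.208]
ft_force: [-4.6, 2.0, 6.4]
grip_width: 0.0005
grip_force: 4.1
```

Call:
move_arm:
  commands:
    - {"hand": 0, "travel": [-0.04, 0.01, 0.2], "twist": [0, 0, 0]}
    - {"hand": 0, "travel": [-0.04, 0.01, 0.2], "twist": [0, 0, 0]}

```text
time: 5.62
position: [0.4803, 0.134, 0.1383]
tool_rot: [0.097, 0.973, -0.035, 0.208]
ft_force: [-4.1, 2.4, 4.7]
grip_width: 0.0004
grip_force: 3.4
```

Run:
```python
from go import *
show('blue'); tip('blue',-3)
```

```text
t 5.62 pos [0.4803 0.134  0.1383] q [ 0.15  0.48  2.1  -0.78  0.24 -0.49] grip 0.0004 3.4
 tcp in target frame rel face cm [-0.26  0.06  1.83]  rot left deg [ -2.07 -10.69  -0.38] F along out axis 6.4 F [-4.1  2.4  4.7]
 tip rel face: out -3.21 lateral [-0.    0.02] travel [ 0.04 -0.02 -0.2 ]  push dir in tool [-0.185  0.036  0.982]
```

Call:
move_arm:
  commands:
    - {"hand": 0, "travel": [-0.04, 0.01, 0.2], "twist": [0, 0, 0]}

```text
time: 5.7
position: [0.4814, 0.1338, 0.1367]
tool_rot: [0.097, 0.973, -0.035, 0.208]
ft_force: [-6.1, 1.4, 7.3]
grip_width: 0.0004
grip_force: 4.8
```

Call:
move_arm:
  commands:
    - {"hand": 0, "travel": [-0.04, 0.01, 0.2], "twist": [0, 0, 0]}

```text
time: 5.78
position: [0.4825, 0.1336, 0.1351]
tool_rot: [0.097, 0.973, -0.035, 0.208]
ft_force: [-7.5, 1.1, 10.2]
grip_width: 0.0006
grip_force: 6.1
```

Call:
move_arm:
  commands:
    - {"hand": 0, "travel": [-0.04, 0.01, 0.2], "twist": [0, 0, 0]}

```text
time: 5.87
position: [0.4835, 0.1334, 0.1336]
tool_rot: [0.097, 0.973, -0.035, 0.208]
ft_force: [-8.0, 1.2, 11.0]
grip_width: 0.0007
grip_force: 7.4
```

Run:
```python
from go import *
show('blue'); tip('blue',-3)
```

```text
t 5.87 pos [0.4835 0.1334 0.1336] q [ 0.14  0.49  2.09 -0.81  0.23 -0.47] grip 0.0007 7.4
 tcp in target frame rel face cm [-0.26  0.07  2.4 ]  rot left deg [ -2.06 -10.67  -0.38] F along out axis 13.6 F [-8.   1.2 11. ]
 tip rel face: out -3.78 lateral [-0.    0.02] travel [ 0.15 -0.05 -0.76]  push dir in tool [-0.185  0.036  0.982]
```

Call:
move_arm:
  commands:
    - {"hand": 0, "travel": [-0.02, 0, 0.12], "twist": [0, 0, 0]}

```text
time: 5.95
position: [0.4841, 0.1333, 0.1327]
tool_rot: [0.097, 0.973, -0.035, 0.208]
ft_force: [-8.4, 2.2, 13.8]
grip_width: 0.0005
grip_force: 8.0
```

Call:
move_arm:
  commands:
    - {"hand": 0, "travel": [-0.02, 0, 0.12], "twist": [0, 0, 0]}

```text
time: 6.03
position: [0.4847, 0.1332, 0.1319]
tool_rot: [0.097, 0.973, -0.035, 0.209]
ft_force: [-9.8, 2.3, 15.0]
grip_width: 0.0003
grip_force: 8.8
```

Run:
```python
from go import *
show('blue'); tip('blue',-3)
```

```text
t 6.03 pos [0.4847 0.1332 0.1319] q [ 0.14  0.5   2.09 -0.82  0.23 -0.45] grip 0.0003 8.8
 tcp in target frame rel face cm [-0.26  0.07  2.61]  rot left deg [ -2.04 -10.65  -0.37] F along out axis 18.0 F [-9.8  2.3 15. ]
 tip rel face: out -3.99 lateral [-0.    0.02] travel [ 0.18 -0.06 -0.97]  push dir in tool [-0.185  0.036  0.982]
```

Force reached 18 N, above any click, after a force drop at the last bump, so the blue knob is home. I back off and check.

Call:
move_arm:
  commands:
    - {"hand": 0, "travel": [0.1, 0, -0.6], "twist": [0, 0, 0]}
    - {"hand": 0, "travel": [0.2, 0, -1.2], "twist": [0, 0, 0]}
    - {"hand": 0, "travel": [0.4, 0, -2], "twist": [0, 0, 0]}
    - {"hand": 0, "travel": [0.4, 0, -2.5], "twist": [0, 0, 0]}
    - {"hand": 0, "travel": [0.4, 0, -2.5], "twist": [0, 0, 0]}

```text
time: 6.45
position: [0.437, 0.1452, 0.2056]
tool_rot: [0.097, 0.973, -0.035, 0.208]
ft_force: [0.2, -0.4, 0.1]
grip_width: 0.0001
grip_force: 0.0
```

Call:
move_arm:
  commands:
    - {"hand": 2, "travel": [0, 0, -2.5], "twist": [0, 0, 0]}
    - {"hand": 4, "travel": [0, 0, -1.5], "twist": [0, 0, 0]}
    - {"hand": 6, "travel": [0, 0, 0], "twist": [0, 0, 0]}

```text
time: 6.7
position: [0.422, 0.1502, 0.2447]
tool_rot: [0.097, 0.972, -0.034, 0.211]
ft_force: [0.1, -0.4, -0.7]
grip_width: 0.0134
grip_force: 0.0
```

Run:
```python
from go import *
L=[]
for n,(x,y) in(('scene',(285,150)),('top',(190,200))):
    c=cam(n); L.append(cv2.resize(c['frame'][y:y+75,x:x+100,::-1],(400,300),interpolation=cv2.INTER_CUBIC))
    p=[.546,.1215,-.1811]; a,f,w=V['blue']
    print(n,'home head mid px',proj(c,f-.0368*a)[0].round(1),'at 4mm',proj(c,f-.0328*a)[0].round(1))
    g=c['frame'][150:190,300:345].astype(int) if n=='scene' else c['frame'][235:270,195:230].astype(int)
    ys,xs=np.nonzero(g[...,2]-g[...,0]>50); o=(300,150) if n=='scene' else (195,235)
    if len(xs): print(len(xs),xs.mean()+o[0],ys.mean()+o[1])
cv2.imwrite('pics/b2.png',np.hstack(L))
show('red')
a,f,w=V['red']; travel([.50,-.06,.25]); print((f+.06*a).round(3))
```

```text
scene home head mid px [321.3 167.8] at 4mm [321.8 166.7]
34 321.0882352941176 167.73529411764707
top home head mid px [210.4 253.3] at 4mm [210.1 254.1]
101 210.13861386138615 253.30693069306932
t 6.8 pos [0.4218 0.1496 0.2423] q [ 0.22  0.2   2.09 -0.41  0.51 -0.83] grip 0.0211 0.0
 tcp in target frame rel face cm [ -0.54  28.78 -13.7 ]  rot left deg [-13.05 -10.7  -19.77] F along out axis -1.0 F [ 1.1 -0.1 -0.4]
 travel cm (tool) to [0.5, -0.06, 0.25] [-10.96 -18.95   4.71]
[ 0.52  -0.124  0.176]
```

View pics/b2.png

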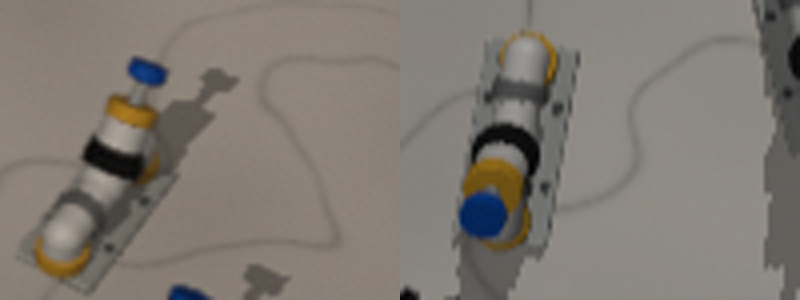

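Blue head pixels, scene (321.1,167.7) and top (210.1,253.3), match the predicted home position to within 0.3 px. On to red.

Run:
```python
from go import *
travel([.49,-.12,.245])
```

```text
travel cm (tool) to [0.49, -0.12, 0.245] [-10.9  -25.01   5.41]
```

Call:
move_arm:
  commands:
    - {"hand": 6, "travel": [-0.5, -1.2, 0.3], "twist": [0, 0, 0]}
    - {"hand": 6, "travel": [-1.2, -2.7, 0.6], "twist": [0, 0, 0]}
    - {"hand": 6, "travel": [-1.2, -2.7, 0.6], "twist": [0, 0, 0]}
    - {"hand": 6, "travel": [-1.2, -2.7, 0.6], "twist": [0, 0, 0]}
    - {"hand": 6, "travel": [-1.2, -2.7, 0.6], "twist": [0, 0, 0]}

```text
time: 7.22
position: [0.4549, 0.0182, 0.241]
tool_rot: [0.097, 0.973, -0.035, 0.207]
ft_force: [0.3, 0.4, -1.1]
grip_width: 0.0536
grip_force: 0.0
```

Call:
move_arm:
  commands:
    - {"hand": 6, "travel": [-1.2, -2.7, 0.6], "twist": [0, 0, 0]}
    - {"hand": 6, "travel": [-1.2, -2.7, 0.6], "twist": [0, 0, 0]}
    - {"hand": 6, "travel": [-1.2, -2.7, 0.6], "twist": [0, 0, 0]}
    - {"hand": 6, "travel": [-1.2, -2.7, 0.6], "twist": [0, 0, 0]}
    - {"hand": 6, "travel": [-0.8, -2.2, 0.3], "twist": [0, 0, 0]}

```text
time: 7.63
position: [0.4898, -0.1234, 0.243]
tool_rot: [0.098, 0.973, -0.036, 0.208]
ft_force: [1.3, 0.6, 0.4]
grip_width: 0.0597
grip_force: 0.0
```

Call:
move_arm:
  commands:
    - {"hand": 6, "travel": [0, 0, 0], "twist": [-1, -0.9, -1.6]}
    - {"hand": 6, "travel": [0, 0, 0], "twist": [-2, -1.8, -3.3]}
    - {"hand": 6, "travel": [0, 0, 0], "twist": [-2, -1.8, -3.3]}

```text
time: 7.88
position: [0.4888, -0.121, 0.2425]
tool_rot: [0.027, 0.97, -0.013, 0.241]
ft_force: [-0.4, 0.7, -0.3]
grip_width: 0.06
grip_force: 0.0
```

Run:
```python
from go import *
show('red')
```

```text
t 7.88 pos [ 0.4888 -0.121   0.2425] q [-0.61  0.23  2.07  0.54  0.47 -2.56] grip 0.06 0.0
 tcp in target frame rel face cm [ -1.37   0.92 -13.14]  rot left deg [ -8.6   -7.17 -12.65] F along out axis -0.1 F [-0.4  0.7 -0.3]
```

Call:
move_arm:
  commands:
    - {"hand": 6, "travel": [0, 0, 0], "twist": [0, 0, 4]}
    - {"hand": 6, "travel": [0, 0, 0], "twist": [0, 0, 7]}
    - {"hand": 6, "travel": [0, 0, 0], "twist": [0, 0, 7]}
    - {"hand": 6, "travel": [0, 0, 0], "twist": [0, 0, 7]}
    - {"hand": 6, "travel": [0, 0, 0], "twist": [0, 0, 7]}

```text
time: 8.3
position: [0.4886, -0.1206, 0.2424]
tool_rot: [0.297, 0.924, 0.054, 0.234]
ft_force: [0.5, -0.5, 0.1]
grip_width: 0.0599
grip_force: 0.0
```

```bash
sed -i "s/V\[n\]; y=np.array(\[-np.sin(w),np.cos(w),0\])/V[n]; y=np.array([-np.sin(w),np.cos(w),0])*(-1 if n=='red' else 1)/" go.py
python3 - <<'E'
from go import *
show('red')
E
```

```text
t 8.3 pos [ 0.4886 -0.1206  0.2424] q [-0.6   0.23  2.07  0.54  0.47 -1.99] grip 0.0599 0.0
 tcp in target frame rel face cm [  1.35  -0.97 -13.14]  rot left deg [ -5.81  13.11 134.3 ] F along out axis -0.1 F [ 0.5 -0.5  0.1]
```

Call:
move_arm:
  commands:
    - {"hand": 6, "travel": [0, 0, 0], "twist": [0, 0, 7]}
    - {"hand": 6, "travel": [0, 0, 0], "twist": [0, 0, 7]}
    - {"hand": 6, "travel": [0, 0, 0], "twist": [0, 0, 7]}
    - {"hand": 6, "travel": [0, 0, 0], "twist": [0, 0, 7]}
    - {"hand": 6, "travel": [0, 0, 0], "twist": [0, 0, 7]}

```text
time: 8.72
position: [0.4886, -0.1205, 0.2424]
tool_rot: [0.561, 0.792, 0.122, 0.207]
ft_force: [-0.5, -0.7, -0.6]
grip_width: 0.0602
grip_force: 0.0
```

Call:
move_arm:
  commands:
    - {"hand": 6, "travel": [0, 0, 0], "twist": [0, 0, 7]}
    - {"hand": 6, "travel": [0, 0, 0], "twist": [0, 0, 7]}
    - {"hand": 6, "travel": [0, 0, 0], "twist": [0, 0, 7]}
    - {"hand": 6, "travel": [0, 0, 0], "twist": [0, 0, 7]}
    - {"hand": 6, "travel": [0, 0, 0], "twist": [0, 0, 7]}

```text
time: 9.13
position: [0.4886, -0.1205, 0.2424]
tool_rot: [0.774, 0.586, 0.178, 0.161]
ft_force: [-0.4, 0.8, -0.1]
grip_width: 0.0599
grip_force: 0.0
```

Call:
move_arm:
  commands:
    - {"hand": 6, "travel": [0, 0, 0], "twist": [0, 0, 7]}
    - {"hand": 6, "travel": [0, 0, 0], "twist": [0, 0, 7]}
    - {"hand": 6, "travel": [0, 0, 0], "twist": [0, 0, 7]}
    - {"hand": 6, "travel": [0, 0, 0], "twist": [0, 0, 7]}
    - {"hand": 6, "travel": [0, 0, 0], "twist": [0, 0, 7]}

```text
time: 9.55
position: [0.4886, -0.1205, 0.2424]
tool_rot: [0.914, 0.327, 0.219, 0.1]
ft_force: [0.3, 0.0, 0.9]
grip_width: 0.0603
grip_force: 0.0
```

Call:
move_arm:
  commands:
    - {"hand": 6, "travel": [0, 0, 0], "twist": [0, 0, 7]}
    - {"hand": 6, "travel": [0, 0, 0], "twist": [0, 0, 7]}
    - {"hand": 6, "travel": [0, 0, 0], "twist": [0, 0, 7]}
    - {"hand": 6, "travel": [0, 0, 0], "twist": [0, 0, 4]}
    - {"hand": 6, "travel": [0, 0, 0], "twist": [0, 0, 0]}

```text
time: 9.97
position: [0.4886, -0.1204, 0.2425]
tool_rot: [0.963, 0.123, 0.235, 0.051]
ft_force: [-0.7, 0.4, 0.4]
grip_width: 0.0598
grip_force: 0.0
```

Run:
```python
from go import *
show('red'); a,f,w=V['red']; travel(f+.06*a)
```

```text
t 9.97 pos [ 0.4886 -0.1204  0.2425] q [-0.6   0.23  2.07  0.54  0.47  0.28] grip 0.0598 0.0
 tcp in target frame rel face cm [  1.37  -0.98 -13.15]  rot left deg [7.38 8.49 5.12] F along out axis 0.7 F [-0.7  0.4  0.4]
 travel cm (tool) to [ 0.519822 -0.12388   0.176152] [-0.33 -0.03  7.34]
```

Call:
move_arm:
  commands:
    - {"hand": 6, "travel": [0, 0, 0], "twist": [1.5, 1.7, 1]}
    - {"hand": 6, "travel": [0, 0, 0.8], "twist": [1.5, 1.7, 1]}
    - {"hand": 6, "travel": [0, 0, 0.8], "twist": [1.5, 1.7, 1]}
    - {"hand": 6, "travel": [0, 0, 0.8], "twist": [1.4, 1.7, 1]}
    - {"hand": 6, "travel": [0, 0, 0.8], "twist": [1.4, 1.7, 1]}

```text
time: 10.38
position: [0.5054, -0.1192, 0.2156]
tool_rot: [0.948, 0.101, 0.3, -0.03]
ft_force: [-0.1, -0.4, -0.1]
grip_width: 0.06
grip_force: 0.0
```

Call:
move_arm:
  commands:
    - {"hand": 6, "travel": [0, 0, 0], "twist": [0, 0, 0]}
    - {"hand": 6, "travel": [0, 0, 0], "twist": [0, 0, 0]}

```text
time: 10.55
position: [0.5048, -0.119, 0.2154]
tool_rot: [0.949, 0.1, 0.299, -0.03]
ft_force: [-1.1, -0.9, 1.1]
grip_width: 0.0601
grip_force: 0.0
```

Run:
```python
from go import *
show('red'); a,f,w=V['red']; travel(f+.04*a)
```

```text
t 10.55 pos [ 0.5048 -0.119   0.2154] q [-0.72  0.34  2.11  1.06  0.55 -0.25] grip 0.0601 0.0
 tcp in target frame rel face cm [  1.13  -0.78 -10.  ]  rot left deg [0.06 0.04 0.22] F along out axis 1.6 F [-1.1 -0.9  1.1]
 travel cm (tool) to [ 0.531048 -0.12152   0.159768] [-1.13  0.77  6.  ]
```

Call:
move_arm:
  commands:
    - {"hand": 6, "travel": [-0.3, 0.2, 0.5], "twist": [0, 0, 0]}
    - {"hand": 6, "travel": [-0.5, 0.3, 1.5], "twist": [0, 0, 0]}
    - {"hand": 6, "travel": [-0.3, 0.3, 1.5], "twist": [0, 0, 0]}
    - {"hand": 6, "travel": [0, 0, 1], "twist": [0, 0, 0]}
    - {"hand": 6, "travel": [0, 0, 0.5], "twist": [0, 0, 0]}

```text
time: 10.97
position: [0.5267, -0.1221, 0.1689]
tool_rot: [0.948, 0.101, 0.3, -0.03]
ft_force: [0.4, -0.9, -0.1]
grip_width: 0.0602
grip_force: 0.0
```

Call:
move_arm:
  commands:
    - {"hand": 6, "travel": [0, 0, 0], "twist": [0, 0, 0]}

```text
time: 11.05
position: [0.5266, -0.1218, 0.1691]
tool_rot: [0.948, 0.101, 0.3, -0.03]
ft_force: [-0.2, -0.2, -0.0]
grip_width: 0.0599
grip_force: 0.0
```

Run:
```python
from go import *
show('red')
L=[]
for n,(x,y) in(('scene',(190,120)),('top',(250,180))):
    c=cam(n); L.append(cv2.resize(c['frame'][y:y+75,x:x+100,::-1],(400,300),interpolation=cv2.INTER_CUBIC))
cv2.imwrite('pics/r1.png',np.hstack(L))
```

```text
t 11.05 pos [ 0.5266 -0.1218  0.1691] q [-0.69  0.47  2.11  1.27  0.49 -0.47] grip 0.0599 0.0
 tcp in target frame rel face cm [ 0.18 -0.06 -5.02]  rot left deg [ 0.04 -0.08  0.36] F along out axis 0.1 F [-0.2 -0.2 -0. ]
```

View pics/r1.png

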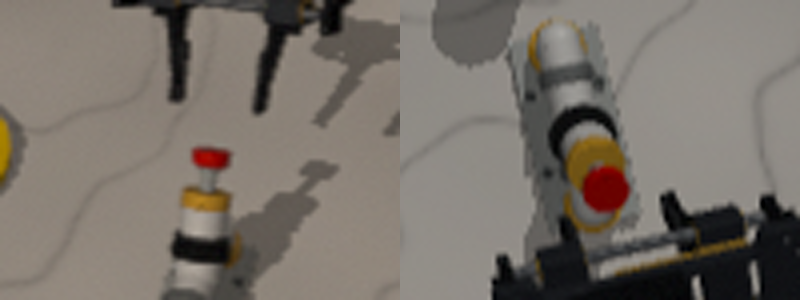

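The open fingertips at (178,100) and (260,110) straddle the red head's line; the head is at (210,158). Advance.

Call:
move_arm:
  commands:
    - {"hand": 6, "travel": [-0.2, 0.1, 1.2], "twist": [0, 0, 0]}
    - {"hand": 6, "travel": [0, 0, 1.5], "twist": [0, 0, 0]}
    - {"hand": 6, "travel": [0, 0, 1.2], "twist": [0, 0, 0]}
    - {"hand": 6, "travel": [0, 0, 0.8], "twist": [0, 0, 0]}
    - {"hand": 6, "travel": [0, 0, 0.8], "twist": [0, 0, 0]}

```text
time: 11.57
position: [0.5564, -0.1172, 0.124]
tool_rot: [0.948, 0.101, 0.301, -0.029]
ft_force: [0.3, -1.1, 0.2]
grip_width: 0.0601
grip_force: 0.0
```

Call:
move_arm:
  commands:
    - {"hand": 6, "travel": [0, 0, 0.5], "twist": [0, 0, 0]}
    - {"hand": 6, "travel": [0, 0, 0], "twist": [0, 0, 0]}

```text
time: 11.73
position: [0.5592, -0.1165, 0.1195]
tool_rot: [0.948, 0.101, 0.301, -0.03]
ft_force: [-0.5, -0.1, 0.3]
grip_width: 0.0599
grip_force: 0.0
```

Run:
```python
from go import *
show('red')
```

```text
t 11.73 pos [ 0.5592 -0.1165  0.1195] q [-0.63  0.6   2.07  1.52  0.44 -0.68] grip 0.0599 0.0
 tcp in target frame rel face cm [0.03 0.09 0.94]  rot left deg [ 0.09 -0.15  0.32] F along out axis 0.6 F [-0.5 -0.1  0.3]
```

Close on the rim.

Call:
move_arm:
  commands:
    - {"hand": 4, "travel": [0, 0, 0.1], "twist": [0, 0, 0]}
    - {"hand": 3.4, "travel": [0, 0, 0], "twist": [0, 0, 0]}
    - {"hand": 2.5, "travel": [0, 0, 0], "twist": [0, 0, 0]}
    - {"hand": 2.5, "travel": [0, 0, 0], "twist": [0, 0, 0]}
    - {"hand": 2.5, "travel": [0, 0, 0], "twist": [0, 0, 0]}
  force: 45

```text
time: 12.15
position: [0.5594, -0.1166, 0.119]
tool_rot: [0.948, 0.101, 0.301, -0.029]
ft_force: [-0.3, 0.6, 0.1]
grip_width: 0.0343
grip_force: 0.0
```

Call:
move_arm:
  commands:
    - {"hand": 2.5, "travel": [0, 0, 0], "twist": [0, 0, 0]}
    - {"hand": 2.5, "travel": [0, 0, 0], "twist": [0, 0, 0]}
    - {"hand": 2.5, "travel": [0, 0, 0], "twist": [0, 0, 0]}

```text
time: 12.4
position: [0.5593, -0.1158, 0.1188]
tool_rot: [0.948, 0.101, 0.301, -0.03]
ft_force: [0.4, 3.4, 1.9]
grip_width: 0.0307
grip_force: 45.0
```

Run:
```python
from go import *
show('red')
```

```text
t 12.4 pos [ 0.5593 -0.1158  0.1188] q [-0.63  0.6   2.07  1.52  0.44 -0.68] grip 0.0307 45.0
 tcp in target frame rel face cm [0.01 0.02 1.01]  rot left deg [ 0.02 -0.17  0.3 ] F along out axis 0.9 F [0.4 3.4 1.9]
```

Call:
move_arm:
  commands:
    - {"hand": 2.5, "travel": [0, 0, -0.3], "twist": [0, 0, 0]}
    - {"hand": 2.5, "travel": [0, 0, -0.3], "twist": [0, 0, 0]}
    - {"hand": 2.5, "travel": [0, 0, -0.3], "twist": [0, 0, 0]}
    - {"hand": 2.5, "travel": [0, 0, -0.3], "twist": [0, 0, 0]}

```text
time: 12.73
position: [0.5528, -0.1172, 0.1282]
tool_rot: [0.948, 0.101, 0.3, -0.031]
ft_force: [6.2, 4.3, -8.4]
grip_width: 0.0309
grip_force: 45.0
```

Call:
move_arm:
  commands:
    - {"hand": 2.5, "travel": [0, 0, -0.3], "twist": [0, 0, 0]}
    - {"hand": 2.5, "travel": [0, 0, -0.3], "twist": [0, 0, 0]}
    - {"hand": 2.5, "travel": [0, 0, -0.3], "twist": [0, 0, 0]}
    - {"hand": 2.5, "travel": [0, 0, -0.3], "twist": [0, 0, 0]}

```text
time: 13.07
position: [0.546, -0.1186, 0.1381]
tool_rot: [0.948, 0.101, 0.3, -0.031]
ft_force: [6.7, 5.0, -7.7]
grip_width: 0.0304
grip_force: 45.0
```

Call:
move_arm:
  commands:
    - {"hand": 2.5, "travel": [0, 0, -0.3], "twist": [0, 0, 0]}
    - {"hand": 2.5, "travel": [0, 0, -0.3], "twist": [0, 0, 0]}
    - {"hand": 2.5, "travel": [0, 0, -0.3], "twist": [0, 0, 0]}
    - {"hand": 2.5, "travel": [0, 0, -0.3], "twist": [0, 0, 0]}

```text
time: 13.4
position: [0.5391, -0.12, 0.1481]
tool_rot: [0.948, 0.101, 0.301, -0.03]
ft_force: [4.3, 4.4, -3.9]
grip_width: 0.0306
grip_force: 45.0
```

Run:
```python
from go import *
show('red')
```

```text
t 13.4 pos [ 0.5391 -0.12    0.1481] q [-0.67  0.52  2.1   1.38  0.47 -0.57] grip 0.0306 45.0
 tcp in target frame rel face cm [ 0.01  0.02 -2.58]  rot left deg [-0.   -0.16  0.3 ] F along out axis -6.1 F [ 4.3  4.4 -3.9]
```

Call:
move_arm:
  commands:
    - {"hand": 2.5, "travel": [0, 0, -0.3], "twist": [0, 0, 0]}
    - {"hand": 2.5, "travel": [0, 0, -0.3], "twist": [0, 0, 0]}

```text
time: 13.57
position: [0.5358, -0.1207, 0.153]
tool_rot: [0.948, 0.101, 0.3, -0.03]
ft_force: [7.3, 4.3, -7.9]
grip_width: 0.0307
grip_force: 45.0
```

Call:
move_arm:
  commands:
    - {"hand": 2.5, "travel": [0, 0, -0.2], "twist": [0, 0, 0]}
    - {"hand": 2.5, "travel": [0, 0, -0.2], "twist": [0, 0, 0]}

```text
time: 13.73
position: [0.5335, -0.1211, 0.1563]
tool_rot: [0.948, 0.101, 0.301, -0.031]
ft_force: [7.1, 3.3, -6.1]
grip_width: 0.0305
grip_force: 45.0
```

Call:
move_arm:
  commands:
    - {"hand": 2.5, "travel": [0, 0, -0.2], "twist": [0, 0, 0]}
    - {"hand": 2.5, "travel": [0, 0, -0.1], "twist": [0, 0, 0]}

```text
time: 13.9
position: [0.5319, -0.1215, 0.1586]
tool_rot: [0.948, 0.101, 0.3, -0.031]
ft_force: [8.3, 5.7, -9.3]
grip_width: 0.0307
grip_force: 45.0
```

Run:
```python
from go import *
show('red')
```

```text
t 13.9 pos [ 0.5319 -0.1215  0.1586] q [-0.68  0.5   2.1   1.33  0.48 -0.52] grip 0.0307 45.0
 tcp in target frame rel face cm [ 0.    0.02 -3.85]  rot left deg [-0.01 -0.16  0.3 ] F along out axis -12.9 F [ 8.3  5.7 -9.3]
```

Call:
move_arm:
  commands:
    - {"hand": 2.5, "travel": [0, 0, -0.2], "twist": [0, 0, 0]}
    - {"hand": 2.5, "travel": [0, 0, -0.1], "twist": [0, 0, 0]}

```text
time: 14.07
position: [0.5304, -0.1218, 0.1608]
tool_rot: [0.948, 0.101, 0.3, -0.031]
ft_force: [10.1, 5.0, -12.5]
grip_width: 0.0309
grip_force: 45.0
```

Run:
```python
from go import *
show('red')
```

```text
t 14.07 pos [ 0.5304 -0.1218  0.1608] q [-0.69  0.49  2.11  1.32  0.48 -0.51] grip 0.0309 45.0
 tcp in target frame rel face cm [ 0.    0.02 -4.12]  rot left deg [-0.03 -0.15  0.3 ] F along out axis -16.5 F [ 10.1   5.  -12.5]
```

The knob is at its stop: 16.5 N, 39.8 mm out after allowing for the sleeve. I ease the sleeve back, release and withdraw.

Call:
move_arm:
  commands:
    - {"hand": 2.5, "travel": [0, 0, 0.3], "twist": [0, 0, 0]}
    - {"hand": 2.5, "travel": [0, 0, 0.3], "twist": [0, 0, 0]}
    - {"hand": 2.5, "travel": [0, 0, 0.3], "twist": [0, 0, 0]}
    - {"hand": 2.5, "travel": [0, 0, 0.1], "twist": [0, 0, 0]}
    - {"hand": 6, "travel": [0, 0, 0], "twist": [0, 0, 0]}

```text
time: 14.48
position: [0.5356, -0.121, 0.153]
tool_rot: [0.948, 0.101, 0.3, -0.03]
ft_force: [0.1, 0.4, 0.7]
grip_width: 0.0332
grip_force: 0.0
```

Call:
move_arm:
  commands:
    - {"hand": 6, "travel": [0, 0, 0], "twist": [0, 0, 0]}
    - {"hand": 6, "travel": [0, 0, 0], "twist": [0, 0, 0]}
    - {"hand": 6, "travel": [0, 0, 0], "twist": [0, 0, 0]}
    - {"hand": 6, "travel": [0, 0, 0], "twist": [0, 0, 0]}
    - {"hand": 6, "travel": [0, 0, 0], "twist": [0, 0, 0]}

```text
time: 14.9
position: [0.5358, -0.1218, 0.1532]
tool_rot: [0.948, 0.1, 0.301, -0.029]
ft_force: [-0.2, 0.1, 0.1]
grip_width: 0.0578
grip_force: 0.0
```

Call:
move_arm:
  commands:
    - {"hand": 6, "travel": [0, 0, -0.6], "twist": [0, 0, 0]}
    - {"hand": 6, "travel": [0, 0, -1.2], "twist": [0, 0, 0]}
    - {"hand": 6, "travel": [0, 0, -1.8], "twist": [0, 0, 0]}
    - {"hand": 6, "travel": [0, 0, -1.8], "twist": [0, 0, 0]}
    - {"hand": 6, "travel": [0, 0, -1.5], "twist": [0, 0, 0]}

```text
time: 15.32
position: [0.496, -0.1294, 0.2103]
tool_rot: [0.948, 0.101, 0.3, -0.03]
ft_force: [0.1, 0.3, -0.3]
grip_width: 0.0597
grip_force: 0.0
```

Call:
move_arm:
  commands:
    - {"hand": 6, "travel": [0, 0, -1.0], "twist": [0, 0, 0]}
    - {"hand": 6, "travel": [0, 0, 0], "twist": [0, 0, 0]}

```text
time: 15.48
position: [0.4907, -0.1311, 0.2193]
tool_rot: [0.948, 0.101, 0.301, -0.028]
ft_force: [0.0, -0.1, -0.1]
grip_width: 0.06
grip_force: 0.0
```

Run:
```python
from go import *
show('red'); L=[]; a,f,w=V['red']
for n,(x,y) in(('scene',(210,100)),('top',(190,170))):
    c=cam(n); L.append(cv2.resize(c['frame'][y:y+105,x:x+140,::-1],(400,300),interpolation=cv2.INTER_CUBIC))
    print(n,'pred head mid 40mm',proj(c,f+.033*a)[0].round(1),'32mm',proj(c,f+.025*a)[0].round(1))
    o=(225,130) if n=='scene' else (285,215); g=c['frame'][o[1]:o[1]+35,o[0]:o[0]+35].astype(int)
    ys,xs=np.nonzero((g[...,0]-g[...,2]>70)&(g[...,0]-g[...,1]>70)); print(len(xs),xs.mean()+o[0],ys.mean()+o[1])
    o=(300,150) if n=='scene' else (195,235); g=c['frame'][o[1]:o[1]+35,o[0]:o[0]+35].astype(int)
    ys,xs=np.nonzero(g[...,2]-g[...,0]>50); print('blue',len(xs),xs.mean()+o[0],ys.mean()+o[1])
cv2.imwrite('pics/end.png',np.hstack(L))
```

```text
t 15.48 pos [ 0.4907 -0.1311  0.2193] q [-0.78  0.32  2.13  1.05  0.58 -0.29] grip 0.06 0.0
 tcp in target frame rel face cm [  0.02   0.11 -11.26]  rot left deg [ 0.26 -0.23  0.33] F along out axis -0.1 F [ 0.  -0.1 -0.1]
scene pred head mid 40mm [243.5 147.1] 32mm [243.2 149.6]
33 243.33333333333334 147.06060606060606
blue 34 321.0882352941176 167.73529411764707
top pred head mid 40mm [304.3 234.1] 32mm [303.6 232.6]
105 304.0285714285714 234.1142857142857
blue 101 210.13861386138615 253.30693069306932
```

View pics/end.png

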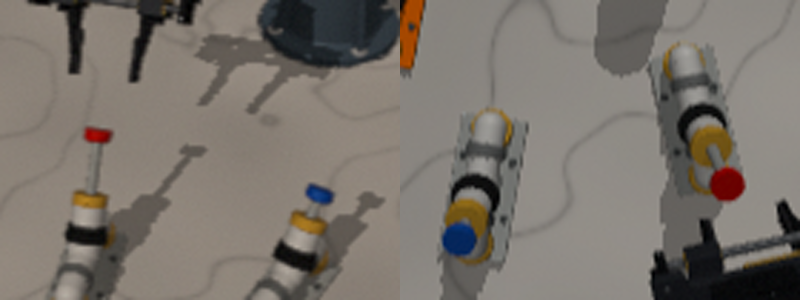

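The red head (97,134) is fully out and matches the predicted 40 mm pixels. The blue head (319,193) is still home, and the gripper is clear of both.

```bash
python3 -c "
from rig import robot; print(robot.hand_in())"
```

```text
the job is handed in; nothing more can be done
None
```

Job handed in: I pushed the blue knob home first (about 18 N at most), then pulled the red knob fully out past its last click; the final pictures agree, and the arm ended clear at about 15.5 s without going near the jar, scraper or pail lid.

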